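# Put the hand stamps away and shut the ink pad

### The job

The counter is closing: put the three hand stamps that stand on the open ink pad back into the wooden stamp tray one by one, each upright and fully down in the pocket cut to the shape of its foot, setting them down rather than letting them drop. Then close the ink pad's cover completely so that it does not dry out. Leave the ink bottle, the letters and the plastic punnet where they are.

Things in the scene. Friction and masses are not known exactly. Their poses are not given: they have to be found in the camera images.
- stamp_round_mid (a point): hand stamp with a round metal foot, 60 mm across and 14 mm thick (with its rubber die), and an upright ivory handle on its middle; 90 mm tall, about 0.2 kg. Point: on its axis (z up), half-way up, 45 mm above the underside. Grip the handle's thick part, a cylinder 36 mm across, 11 to 33 mm above this point. It stands on the ink pad's felt, about 68 mm from the next.
- stamp_square_mid (a point): hand stamp with a square metal foot, 50 x 50 mm (sides along x and y) and 14 mm thick (with its rubber die), and an upright ivory handle on its middle; 90 mm tall, about 0.2 kg. Point: on its axis (z up), half-way up, 45 mm above the underside. Grip the handle's thick part, a cylinder 32 mm across, 11 to 33 mm above this point. It stands on the ink pad's felt, about 68 mm from the next.
- stamp_oblong_mid (a point): hand stamp with an oblong metal foot, 74 mm (x) by 34 mm (y) and 14 mm thick (with its rubber die), and an upright ivory handle on its middle; 90 mm tall, about 0.2 kg. Point: on its axis (z up), half-way up, 45 mm above the underside. Grip the handle's thick part, a cylinder 33 mm across, 11 to 33 mm above this point. It stands on the ink pad's felt, about 68 mm from the next.
- pocket_round (a point): round pocket, 66 mm across, in the stamp tray, empty at the start: the point is the centre of its flat floor, 12 mm above the desk; the pocket is 20 mm deep, its mouth flush with the tray's top; axes as the tray's. Leaves about 3 mm all round the stamp whose foot has the same shape.
- pocket_square (a point): square pocket, 56 x 56 mm (sides along x and y), in the stamp tray, empty at the start: the point is the centre of its flat floor, 12 mm above the desk; the pocket is 20 mm deep, its mouth flush with the tray's top; axes as the tray's. Leaves about 3 mm all round the stamp whose foot has the same shape.
- pocket_oblong (a point): oblong pocket, 40 mm (x) by 80 mm (y), in the stamp tray, empty at the start: the point is the centre of its flat floor, 12 mm above the desk; the pocket is 20 mm deep, its mouth flush with the tray's top; axes as the tray's. Leaves about 3 mm all round the stamp whose foot has the same shape.
- stamp_tray: stamp tray: pale wooden block 175 (x) x 195 (y) x 32 mm with four milled pockets (three empty ones for the stamps, one that holds the ink bottle); fixed to the desk. Origin: centre of its underside, z up.
- ink_pad: ink pad: flat grey sheet-metal tin 120 (x) x 220 (y) x 18 mm, filled with black felt whose top is 14 mm above the desk, open at the start; fixed to the desk, a sheet of paper under it. Origin: centre of its underside, z up. Its cover is hinged along the whole +x long side.
- pad_cover (a joint): hinge angle of the ink pad's cover, rad: 0 shut flat on the tin, about 1.8 to 2.15 (leaning back past upright) at the start, 2.2 at most. The hinge is stiff: the cover stays where it is left and needs about 1 to 2 N at its free edge to move, all the way until it lies shut.
- cover_hinge (a point): point on the cover's hinge axis, middle of its length: 63.5 mm to the +x side of the ink pad's centre and 18.5 mm above the desk; the axis runs along the ink pad's y; axes as the ink pad's.
- cover_edge (a point): middle of the free front edge of the cover, on its outer (upper when shut) face, 123 mm from the hinge axis. The cover is a stiff sheet 3 mm thick and 226 mm wide with a small thumb tab at this point that sticks out 9 mm beyond the edge. Shut, this point is over the -x side of the tin, 21.5 mm above the desk.
- ink_bottle: white ink bottle, 38 mm across, 80 mm tall, standing in the fourth, round 44 mm pocket of the stamp tray. To be left there. Origin: centre of its underside.
- letter_bundle: bundle of letters, 114 (x) x 224 (y) x 41 mm, lying on the desk beyond the work. To be left alone. Origin: centre of its underside.
- punnet: clear plastic punnet, 125 (x) x 175 (y) x 55 mm, with a round tin in it, on the desk to the left of the work. To be left alone. Origin: centre of its underside.
Not all that is in view belongs to the job. Leave any orange, red or turquoise look-alike of the part that bears stamp_square_mid alone.

How it is judged:
On the way, in this order (a step that is already met when the one before it is completed fails the run):
1. one stamp (any) is down in its own pocket (((horizontal distance between stamp_round_mid and pocket_round below 0.007 m and z of stamp_round_mid in the frame of pocket_round below 0.048 m and angle between stamp_round_mid's own z axis and vertical below 0.08 rad) or (horizontal distance between stamp_square_mid and pocket_square below 0.007 m and z of stamp_square_mid in the frame of pocket_square below 0.048 m and angle between stamp_square_mid's own z axis and vertical below 0.08 rad) or (horizontal distance between stamp_oblong_mid and pocket_oblong below 0.007 m and z of stamp_oblong_mid in the frame of pocket_oblong below 0.048 m and angle between stamp_oblong_mid's own z axis and vertical below 0.08 rad))), for 0.2 s.
2. two stamps are down in their own pockets ((((horizontal distance between stamp_round_mid and pocket_round below 0.007 m and z of stamp_round_mid in the frame of pocket_round below 0.048 m and angle between stamp_round_mid's own z axis and vertical below 0.08 rad) and (horizontal distance between stamp_square_mid and pocket_square below 0.007 m and z of stamp_square_mid in the frame of pocket_square below 0.048 m and angle between stamp_square_mid's own z axis and vertical below 0.08 rad)) or ((horizontal distance between stamp_round_mid and pocket_round below 0.007 m and z of stamp_round_mid in the frame of pocket_round below 0.048 m and angle between stamp_round_mid's own z axis and vertical below 0.08 rad) and (horizontal distance between stamp_oblong_mid and pocket_oblong below 0.007 m and z of stamp_oblong_mid in the frame of pocket_oblong below 0.048 m and angle between stamp_oblong_mid's own z axis and vertical below 0.08 rad)) or ((horizontal distance between stamp_square_mid and pocket_square below 0.007 m and z of stamp_square_mid in the frame of pocket_square below 0.048 m and angle between stamp_square_mid's own z axis and vertical below 0.08 rad) and (horizontal distance between stamp_oblong_mid and pocket_oblong below 0.007 m and z of stamp_oblong_mid in the frame of pocket_oblong below 0.048 m and angle between stamp_oblong_mid's own z axis and vertical below 0.08 rad)))), for 0.2 s.
3. all three stamps are down in their own pockets (horizontal distance between stamp_round_mid and pocket_round below 0.007 m and z of stamp_round_mid in the frame of pocket_round below 0.048 m and angle between each of stamp_round_mid, stamp_square_mid, stamp_oblong_mid's own z axis and vertical below 0.08 rad and horizontal distance between stamp_square_mid and pocket_square below 0.007 m and z of stamp_square_mid in the frame of pocket_square below 0.048 m and horizontal distance between stamp_oblong_mid and pocket_oblong below 0.007 m and z of stamp_oblong_mid in the frame of pocket_oblong below 0.048 m), for 0.2 s.
4. the ink pad's cover is shut (value of joint pad_cover below 0.06 rad), for 0.2 s.
At the end, for the whole second after the job is handed in: Each stamp stands in the pocket of its foot's shape, within 7 mm of the pocket's centre, its underside less than 3 mm above the pocket's floor, tilted less than 0.08 rad, and is at rest; the ink pad's cover is within 0.06 rad of shut (all of step 3 and linear speed of each of stamp_round, stamp_square, stamp_oblong below 0.02 m/s and value of joint pad_cover below 0.06 rad); the robot touches nothing.
It fails at once if the ink bottle is moved by more than 15 mm (distance of ink_bottle from where it was at the start of the episode above 0.015 m).
It fails at once if the letter bundle is moved by more than 25 mm (distance of letter_bundle from where it was at the start of the episode above 0.025 m).
It fails at once if the punnet is moved by more than 25 mm (distance of punnet from where it was at the start of the episode above 0.025 m).
It fails at once if a stamp falls freely (faster than 0.8 m/s, as after a drop of more than about 3 cm, with no finger on it) ((linear speed of stamp_round above 0.8 m/s and contact force between the fingers and stamp_round below 0.3 N) or (linear speed of stamp_square above 0.8 m/s and contact force between the fingers and stamp_square below 0.3 N) or (linear speed of stamp_oblong above 0.8 m/s and contact force between the fingers and stamp_oblong below 0.3 N)).
It also fails if it takes over 72 s, if anything falls off the work surface, if the arm or the gripper's body presses on something with over 40 N, if the wrist force passes 120 N, or if a joint passes its speed limit or range.

### The arm

A 7-joint arm with a two-finger parallel gripper is mounted at the origin on the work surface. World frame = base frame: x ahead of the robot, y to its left, z up, the work surface at z = 0. Lengths are in m, angles in rad, forces in N, time in s.
With the tool pointing down it reaches from about 0.425 to 0.875 m from the base axis. Payload 4.7 kg.
Tool frame: the origin (TCP) lies between the finger pads; the fingertips stand 14 mm ahead of it and the grasp point (between the pads) lies 5 mm behind it; z points along the fingers, y is the line along which they close (so a half turn about z gives the same grasp; the last joint's range is limited). The gripper opens to 87 mm and grips with 3 to 60 N. Pads are 19 mm wide; open, the fingers measure 117 mm over their backs; the gripper's body (75 mm by 190 mm) begins 51 mm behind the grasp point.
Start: joints at [1.136, 0.321, -0.07, 1.45, 0.023, 1.371, -0.057], TCP at [0.282, -0.586, 0.237] pointing down, gripper open.
Joint ranges: [-2.86, 2.86], [-0.3, 2.09], [-1.38, 1.24], [0.06, 2.45], [-1.56, 4.7], [0.09, 2.05], [-2.69, 2.69]. Speed limits (rad/s): [2.57, 2.57, 3.14, 3.14, 3.14, 3.14, 3.14].

### API

Orientations are given as a rotation vector (axis times angle).
In Python, from bench import ctrl gives the robot as it stands.
- The arm moves only by the shell command python3 -m inch 'ROWS' [OPENING] [FORCE]. ROWS is JSON, a list of rows, each a list of 6 numbers: the shift along the world's x, y, z in mm, then the turn, a rotation vector about the world's x, y, z in degrees. In form: [[tx, ty, tz, rx, ry, rz], ...]. A call has 1 to 20 rows; each row is the pose to reach, as a shift and turn from the pose commanded when the call began; what a row does not reach only later rows make up. A row lasts 1/8 s, in which the tool goes at most 62.5 mm and 10.7 degrees, less where a joint would pass 70% of its speed; a pose out of reach is approached as far as the arm can. A call with a gripper value outside its range is refused whole. OPENING is the finger opening in mm, from 0 to 87, set as the call begins (- or left out, the last holds). The fingers move at their own pace and stop on an object; FORCE is the grip in N (left out, the last holds). Time passes only in rows, so rows that repeat a pose let the fingers close. It gives the time, the measured TCP pose, the force, the opening and the grip force at its end, in the units of the state.
- ctrl.get_state(): the state, without advancing time (a new reading comes with each control period).
- ctrl.get_image(name): name is "scene" or "top" or "wrist"; returns (picture, depth): 480x640x3 uint8, red, green, blue; 480x640 float32, m along the optical axis (not along the pixel's ray), 0 where there is no reading.
- ctrl.camera_params(name): a dict with "mtx" (3x3 intrinsics, pixels), "T" (4x4, takes a point from camera to world coordinates). Camera axes: x right, y down, z forward; pixel columns grow to the right and rows downward; lengths in m; the calibration is good to about 2 mm. A picture is of the moment at which its call begins: read the wrist's pose just before it. camera_params takes no time and is no camera call; for the wrist camera it gives the pose at the moment of the call.
- ctrl.close_job(): hands the job in; it is judged then, once.
The state is a dict: "time": time; "joint_positions": joint angles; "qd": joint speeds; "joint_torque": joint torques, N m; "position": TCP position; "tool_rot": TCP orientation; "ft_force": force on the tool from outside, world axes, zero at the start; "torque": the same for the moment, N m; "grip_width": opening from 0.0 (shut) to 1.0 (fully open); "grip_force": force on a finger pad.
Only numpy, scipy, OpenCV 4.12 (cv2) and the standard library are available. Lean on these libraries where they do the work, as an engineer would, in place of code of your own. Each camera call takes 0.05 s, during which the arm holds its last target. There are 200 camera calls.

## Working session

There is one attempt and no reset: what is moved stays moved. The work goes in short steps, Python scripts to look and compute and a shell command to move; the robot and the scene stay as the last step left them, time stands still between calls to the robot, and variables do not carry over. Pictures are saved under pics/ and viewed, at most 10 in all, crops included, and the job is handed in when it is done.

```bash
mkdir -p pics; ls; python3 - <<'E'
from bench import ctrl
import cv2,numpy as np
for n in("scene","top"):
    p,d=ctrl.get_image(n); c=ctrl.camera_params(n)
    cv2.imwrite(f"pics/{n}0.png",p[:,:,::-1]); np.savez(f"{n}0.npz",p=p,d=d,m=c["mtx"],T=c["T"])
    print(n,c["mtx"].round(1).tolist(),c["T"].round(3).tolist())
s=ctrl.get_state();print(s["time"],s["position"],s["tool_rot"])
E
```

```text
pics
scene [[476.4, 0.0, 307.6], [0.0, 476.4, 240.4], [0.0, 0.0, 1.0]] [[0.831, 0.335, -0.444, 1.009], [0.556, -0.519, 0.649, -0.583], [-0.013, -0.786, -0.618, 0.706], [0.0, 0.0, 0.0, 1.0]]
top [[610.0, 0.0, 321.4], [0.0, 610.0, 234.2], [0.0, 0.0, 1.0]] [[0.028, -0.975, 0.219, 0.204], [-1.0, -0.027, 0.009, 0.068], [-0.002, -0.22, -0.976, 1.659], [0.0, 0.0, 0.0, 1.0]]
0.1 [ 0.28178156 -0.58520744  0.2355521 ] [-3.06115498e+00 -6.98742594e-01  7.27803861e-04]
```

View pics/scene0.png

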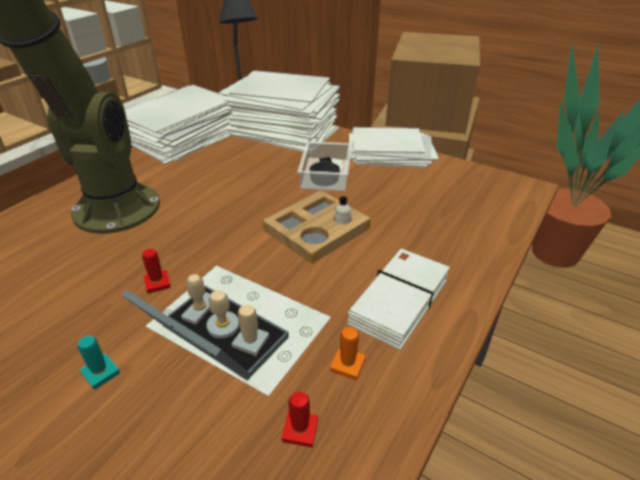

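View pics/top0.png

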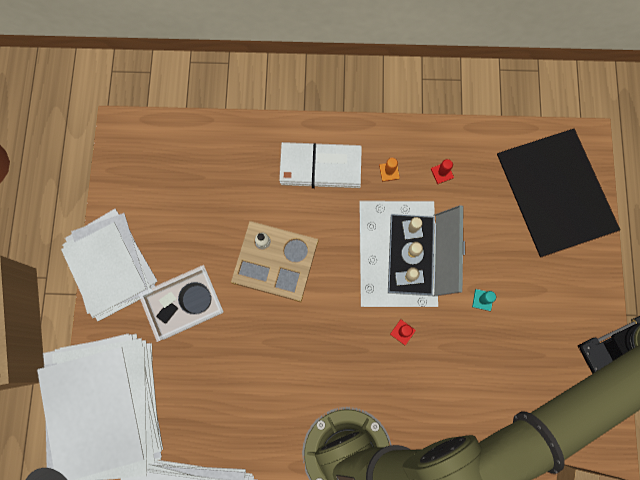

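Scene: pad with three ivory stamps at (197,292), (220,312), (250,330), cover leaning back to the near left. Tray at (317,225), with red, teal and orange look-alikes around. 

Top: the square stamp is at (414,227), the round one at (413,251) and the oblong one at (410,275). The cover is at (450,250), on the world -y side. Tray (275,261) pockets: bottle (262,240), round (295,250), oblong (254,270), square (287,279).

Candidates for the square stamp: ivory (414,227), orange (390,170), red (443,172), red (403,331), teal (485,300). The ivory one on the felt fits; I will confirm it in a crop.

```bash
cat > h.py <<'E'
import numpy as np,cv2
from bench import ctrl
np.set_printoptions(precision=4,suppress=True)
def cast(m,T,uv,z):
    uv=np.atleast_2d(np.array(uv,float)); r=np.c_[(uv[:,0]-m[0,2])/m[0,0],(uv[:,1]-m[1,2])/m[1,1],np.ones(len(uv))]@T[:3,:3].T
    return T[:3,3]+r*((z-T[2,3])/r[:,2])[:,None]
def proj(m,T,P):
    c=(np.atleast_2d(P)-T[:3,3])@T[:3,:3]; q=c@m.T; return q[:,:2]/q[:,2:]
def cloud(d,m,T):
    v,u=np.indices(d.shape); c=np.stack([(u-m[0,2])/m[0,0]*d,(v-m[1,2])/m[1,1]*d,d],-1); return c@T[:3,:3].T+T[:3,3]
def snap(n,name):
    c=ctrl.camera_params(n); p,d=ctrl.get_image(n); np.savez(name+".npz",p=p,d=d,m=c["mtx"],T=c["T"]); cv2.imwrite(f"pics/{name}.png",p[:,:,::-1]); return p,d,c["mtx"],c["T"]
E
python3 - <<'E'
from h import *
a=np.load("top0.npz");p,d,m,T=a["p"],a["d"],a["m"],a["T"]
P=cloud(d,m,T)
for n,uv in dict(sq=(414,227),rd=(413,251),ob=(410,275)).items():
    u,v=uv;print(n,cast(m,T,uv,.09),P[v,u])
print("tray",cast(m,T,[(250,221),(318,240),(303,300),(232,281)],.032))
print("pockets rd,ob,sq,bottle",cast(m,T,[(295,250),(254,270),(287,279),(262,240)],.02))
print("tin",cast(m,T,[(392,215),(434,216),(433,295),(390,294)],.018))
print("cover free",P[208,462],P[292,462],P[250,463],"letters",cast(m,T,[(281,143),(361,145),(361,187),(280,185)],.041))
c=cv2.resize(p[195:310,355:475],None,fx=5,fy=5,interpolation=cv2.INTER_CUBIC);cv2.imwrite("pics/crop0.png",c[:,:,::-1])
print(ctrl.camera_params("wrist"),ctrl.get_state()["position"])
E
```

```text
sq [[ 0.583  -0.1626  0.09  ]] [ 0.5811 -0.1614  0.0981]
rd [[ 0.5183 -0.1596  0.09  ]] [ 0.517  -0.1587  0.0966]
ob [[ 0.4546 -0.1516  0.09  ]] [ 0.453  -0.1502  0.1   ]
tray [[0.6015 0.2793 0.032 ]
 [0.5533 0.0908 0.032 ]
 [0.3884 0.126  0.032 ]
 [0.4341 0.3187 0.032 ]]
pockets rd,ob,sq,bottle [[0.5261 0.1532 0.02  ]
 [0.4676 0.2625 0.02  ]
 [0.4455 0.1718 0.02  ]
 [0.5516 0.2449 0.02  ]]
tin [[ 0.633  -0.1123  0.018 ]
 [ 0.6334 -0.2288  0.018 ]
 [ 0.4133 -0.2234  0.018 ]
 [ 0.4128 -0.1075  0.018 ]]
cover free [ 0.6277 -0.2815  0.1294] [ 0.4265 -0.3066 -0.0036] [ 0.5164 -0.2813  0.1304] letters [[ 0.8275  0.2031  0.041 ]
 [ 0.8278 -0.022   0.041 ]
 [ 0.7046 -0.0238  0.041 ]
 [ 0.7042  0.2006  0.041 ]]
{'mtx': array([[380.8433,   0.    , 320.2156],
       [  0.    , 380.8433, 238.4142],
       [  0.    ,   0.    ,   1.    ]]), 'T': array([[ 0.4334, -0.8738, -0.2206,  0.3414],
       [-0.9012, -0.4206, -0.1043, -0.5571],
       [-0.0017,  0.244 , -0.9698,  0.3844],
       [ 0.    ,  0.    ,  0.    ,  1.    ]])} [ 0.2818 -0.5852  0.2356]
```

View pics/crop0.png

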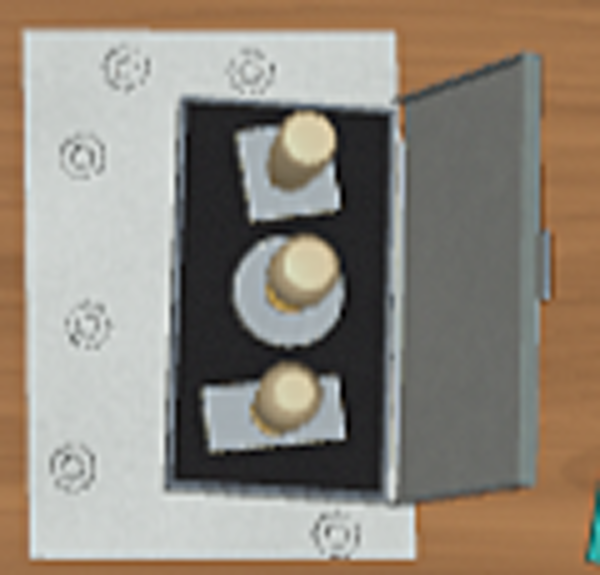

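Crop confirms: the ivory square-foot stamp is at the top, the round one in the middle and the oblong one at the bottom, all on the felt. All feet are turned a few degrees. Next I move the wrist camera over the pad, then over the tray.

```bash
python3 -m inch '[[0,30,60,0,0,-8],[50,90,64,0,0,-16],[80,145,64,0,0,-25.7],[105,200,64,0,0,-25.7],[130,255,64,0,0,-25.7],[155,305,64,0,0,-25.7],[180,360,64,0,0,-25.7],[200,400,64,0,0,-25.7],[218,430,64,0,0,-25.7],[218,430,64,0,0,-25.7],[218,430,64,0,0,-25.7]]' 60
python3 -c "
from h import *
snap('wrist','w_pad');s=ctrl.get_state();print(s['position'],s['tool_rot'],s['joint_positions'],s['time'])"
python3 -m inch '[[0,60,0,0,0,0],[0,120,0,0,0,0],[0,180,0,0,0,0],[0,240,0,0,0,0],[-10,300,0,0,0,0],[-20,350,0,0,0,0],[-20,350,0,0,0,0],[-20,350,0,0,0,0]]'
python3 - <<'E'
from h import *
snap('wrist','w_tray');s=ctrl.get_state();print(s['position'],s['tool_rot'],s['joint_positions'],s['time'])
a=cv2.imread('pics/w_pad.png');b=cv2.imread('pics/w_tray.png')
cv2.imwrite('pics/both.png',np.vstack([cv2.resize(a,(400,300)),cv2.resize(b,(400,300))]))
E
```

```text
time: 1.48
position: [0.4994, -0.1566, 0.3002]
tool_rot: [3.141, -0.001, -0.002]
ft_force: [-0.0, -0.6, -0.1]
grip_width: 0.691
grip_force: 0.0
[ 0.4993 -0.1571  0.3002] [ 3.1411 -0.003  -0.0015] [ 0.6328  0.0446 -0.3904  1.6502  0.0178  1.451  -1.3321] 1.525
time: 2.52
position: [0.4807, 0.1923, 0.3004]
tool_rot: [3.14, -0.004, -0.0]
ft_force: [0.0, -0.3, 0.2]
grip_width: 0.688
grip_force: 0.0
[0.4808 0.1918 0.3003] [ 3.1404 -0.0057 -0.0004] [ 0.2783  0.0505 -0.7291  1.653   0.0348  1.4517 -2.0288] 2.575
```

View pics/both.png

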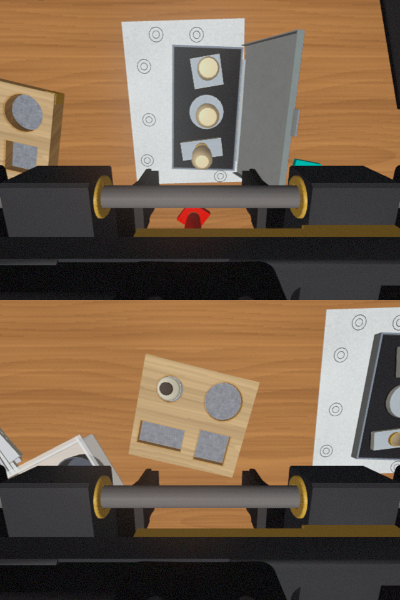

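Wrist over pad: stamps at (205,68), (206,110), (202,155) in the halved view, with the cover to the right. Wrist over tray: the pockets are clear at (223,101) round, (212,145) square and (161,133) oblong, and the bottle is at (169,89).

```bash
cat > meas.py <<'E'
from h import *
def rect(M,m,T,z):
    c=max(cv2.findContours(M.astype(np.uint8),cv2.RETR_EXTERNAL,cv2.CHAIN_APPROX_NONE)[0],key=cv2.contourArea).reshape(-1,2)
    X=cast(m,T,c,z)[:,:2]*1000; r=cv2.minAreaRect(X.astype(np.float32)); cc=cv2.minEnclosingCircle(X.astype(np.float32))
    e=cv2.boxPoints(r); k=[(np.degrees(np.arctan2(*(e[(i+1)%4]-e[i])[::-1]))%180,np.linalg.norm(e[(i+1)%4]-e[i])) for i in(0,1)]
    return "ctr %.1f %.1f"%r[0],"edges "+str([(round(a,1),round(b,1)) for a,b in k]),"circ %.1f %.1f r%.1f"%(*cc[0],cc[1])
E
python3 - <<'E'
from meas import *
a=np.load("w_tray.npz");p,d,m,T=[a[k] for k in("p","d","m","T")];P=cloud(d,m,T)
roi=np.zeros(d.shape,bool);roi[60:300,190:430]=1
roi&=(P[...,2]<.2)
top=roi&(abs(P[...,2]-.032)<.008)
print("ztop",np.median(P[top][:,2]),"tray",rect(top,m,T,.032))
n,L,S,C=cv2.connectedComponentsWithStats((roi&(P[...,2]<.024)).astype(np.uint8))
r=cv2.findContours(top.astype(np.uint8),cv2.RETR_EXTERNAL,cv2.CHAIN_APPROX_NONE)[0];r=max(r,key=cv2.contourArea)
ins=np.zeros(d.shape,np.uint8);cv2.drawContours(ins,[r],-1,1,-1)
n,L,S,C=cv2.connectedComponentsWithStats(((ins>0)&~top).astype(np.uint8),connectivity=4)
for i in range(1,n):
    if S[i,4]>300: print("hole",S[i],C[i].round(),rect(L==i,m,T,.032))
a=np.load("w_pad.npz");p,d,m,T=[a[k] for k in("p","d","m","T")];P=cloud(d,m,T)
g=p.astype(int);hsv=cv2.cvtColor(p,cv2.COLOR_RGB2HSV)
for nm,(u,v) in dict(sq=(328,108),rd=(329,176),ob=(322,248)).items():
    roi=np.zeros(d.shape,bool);roi[v-40:min(v+35,270),u-50:u+50]=1
    roi&=(abs(P[...,0]-cast(m,T,(u,v),.1)[0,0])<.045)
    foot=roi&(p.mean(-1)>75)&(P[...,2]>.02)&(P[...,2]<.2)&(abs(P[...,1]+.155)<.05)
    lo=roi&(abs(P[...,2]-.028)<.006)&(p.mean(-1)>75)&(abs(P[...,1]+.155)<.045)
    hi=roi&(P[...,2]>.098)&(P[...,2]<.115)
    print(nm,"foot",rect(lo,m,T,.028),"z",np.median(P[lo][:,2]));print("   top",rect(hi,m,T,.104),"z",P[hi][:,2].max(),np.median(P[hi],0))
E
```

```text
ztop 0.03266826486898969 tray ('ctr 495.6 206.5', 'edges [(np.float32(166.4), np.float32(175.8)), (np.float32(76.4), np.float32(195.4))]', 'circ 495.8 206.5 r130.7')
hole [ 251  121   43   42 1342] [272. 142.] ('ctr 547.5 242.3', 'edges [(np.float32(135.4), np.float32(42.8)), (np.float32(45.4), np.float32(43.8))]', 'circ 547.8 242.6 r22.3')
hole [ 327  132   61   61 2858] [357. 162.] ('ctr 525.6 151.7', 'edges [(np.float32(116.9), np.float32(63.7)), (np.float32(26.9), np.float32(63.7))]', 'circ 525.5 151.8 r32.4')
hole [ 221  193   75   49 2366] [258. 217.] ('ctr 466.6 261.1', 'edges [(np.float32(166.3), np.float32(38.3)), (np.float32(76.3), np.float32(78.6))]', 'circ 466.0 261.2 r42.8')
hole [ 310  208   58   56 2251] [338. 235.] ('ctr 444.6 171.2', 'edges [(np.float32(166.3), np.float32(54.8)), (np.float32(76.3), np.float32(54.6))]', 'circ 444.5 171.2 r37.4')
sq foot ('ctr 594.1 -168.5', 'edges [(np.float32(99.0), np.float32(49.9)), (np.float32(9.0), np.float32(50.0))]', 'circ 594.1 -168.6 r34.7') z 0.028683594997682388
   top ('ctr 593.3 -168.0', 'edges [(np.float32(153.1), np.float32(29.5)), (np.float32(63.1), np.float32(29.5))]', 'circ 593.6 -168.2 r15.3') z 0.106256752460887 [ 0.5941 -0.1682  0.103 ]
rd foot ('ctr 526.3 -168.0', 'edges [(np.float32(154.0), np.float32(58.8)), (np.float32(64.0), np.float32(59.1))]', 'circ 526.5 -168.0 r29.9') z 0.028703286581467757
   top ('ctr 527.3 -168.0', 'edges [(np.float32(171.6), np.float32(29.2)), (np.float32(81.6), np.float32(29.2))]', 'circ 527.4 -167.8 r15.4') z 0.10580401658314004 [ 0.5273 -0.1678  0.1024]
ob foot ('ctr 459.8 -159.8', 'edges [(np.float32(97.2), np.float32(73.9)), (np.float32(7.2), np.float32(35.2))]', 'circ 459.6 -159.8 r40.2') z 0.028724916318155408
   top ('ctr 461.8 -160.1', 'edges [(np.float32(179.9), np.float32(26.6)), (np.float32(89.9), np.float32(27.5))]', 'circ 461.4 -159.6 r14.5') z 0.10641881586553337 [ 0.461  -0.1596  0.1031]
```

```bash
python3 -m inch '[[0,-60,0,0,0,0],[-5,-120,-20,0,0,0],[-10,-180,-40,0,0,0],[-15,-240,-60,0,0,0],[-20,-300,-80,0,0,0],[-20.5,-351.6,-100,0,0,0],[-20.5,-351.6,-140,0,0,0],[-20.5,-351.6,-160,0,0,0],[-20.5,-351.6,-160,0,0,0],[-20.5,-351.6,-160,0,0,0],[-20.5,-351.6,-160,0,0,0]]' 60
python3 -c "
from h import *
s=ctrl.get_state();print((s['position']*1000).round(1) if hasattr(s['position'],'round') else s['position'],s['tool_rot'],s['ft_force'])"
```

```text
time: 3.95
position: [0.4603, -0.1579, 0.1419]
tool_rot: [3.14, -0.001, 0.003]
ft_force: [-0.9, 0.3, -0.6]
grip_width: 0.687
grip_force: 0.0
[ 460.3 -157.9  141.9] [ 3.1404 -0.0005  0.0034] [-0.915   0.3391 -0.593 ]
```

```bash
python3 -m inch '[[0,-1.9,-20,0,0,0],[0,-1.9,-40,0,0,0],[0,-1.9,-55,0,0,0],[0,-1.9,-65.5,0,0,0],[0,-1.9,-65.5,0,0,0],[0,-1.9,-65.5,0,0,0]]' 60
python3 -m inch '[[0,0,0,0,0,0],[0,0,0,0,0,0],[0,0,0,0,0,0],[0,0,0,0,0,0],[0,0,0,0,0,0],[0,0,0,0,0,0]]' 0 20
```

```text
time: 4.7
position: [0.46, -0.1593, 0.0757]
tool_rot: [3.141, 0.001, 0.001]
ft_force: [-0.4, 0.1, 1.1]
grip_width: 0.691
grip_force: 0.0
time: 5.45
position: [0.4596, -0.1592, 0.0752]
tool_rot: [3.141, 0.0, 0.0]
ft_force: [0.3, 0.2, 2.2]
grip_width: 0.366
grip_force: 20.0
```

```bash
python3 -m inch '[[0,0,15,0,0,0],[0,0,45,0,0,0],[0,0,80,0,0,0],[0,10,110,0,0,0],[1,50,120,0,0,-5],[2,100,120,0,0,-10],[3,150,120,0,0,-15],[4,200,120,0,0,-20.9],[5,250,120,0,0,-20.9],[6,300,120,0,0,-20.9],[7,350,120,0,0,-20.9],[7,400,120,0,0,-20.9],[7,420,100,0,0,-20.9],[7,420.3,60,0,0,-20.9],[7,420.3,40,0,0,-20.9],[7,420.3,40,0,0,-20.9],[7,420.3,40,0,0,-20.9],[7,420.3,40,0,0,-20.9]]'
python3 - <<'E'
from meas import *
p,d,m,T=snap('wrist','w1');s=ctrl.get_state();print(s['position'],s['tool_rot'],s['joint_positions'][6])
p,d,m,T=snap('scene','s1')
c=proj(m,T,[.49,.21,.05])[0].astype(int);print(c)
x=cv2.resize(p[c[1]-70:c[1]+50,c[0]-80:c[0]+80],None,fx=3,fy=3);y=cv2.resize(cv2.imread('pics/w1.png'),(480,360))
cv2.imwrite('pics/v1.png',np.vstack([x[:,:,::-1],y])[:600])
E
```

```text
time: 7.7
position: [0.4674, 0.2615, 0.1165]
tool_rot: [-3.088, 0.57, -0.003]
ft_force: [-0.0, 0.6, -2.5]
grip_width: 0.373
grip_force: 20.0
[0.4673 0.2614 0.1163] [-3.0887  0.5697 -0.0029] -2.64804154556782
[315 211]
```

View pics/v1.png

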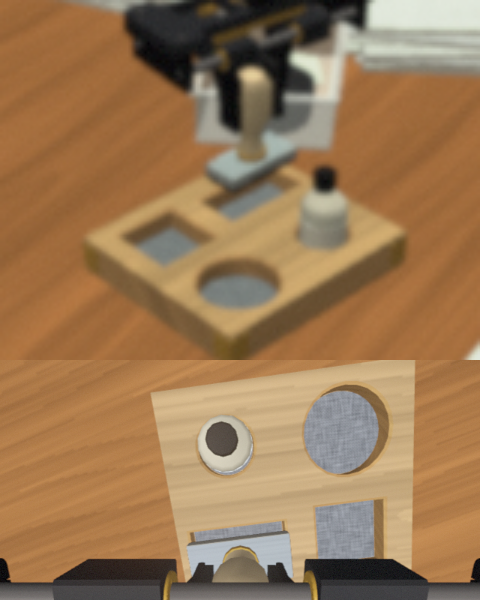

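The scene crop shows the oblong stamp held upright just above its pocket, and the wrist crop shows its foot parallel to the pocket edge. I lower it slowly.

```bash
python3 -m inch '[[-1.3,-0.1,-10,0,0,0],[-1.3,-0.1,-18,0,0,0],[-1.3,-0.1,-24,0,0,0],[-1.3,-0.1,-29,0,0,0],[-1.3,-0.1,-33,0,0,0],[-1.3,-0.1,-37,0,0,0],[-1.3,-0.1,-40,0,0,0],[-1.3,-0.1,-42,0,0,0],[-1.3,-0.1,-43,0,0,0],[-1.3,-0.1,-43,0,0,0],[-1.3,-0.1,-43,0,0,0]]'
```

```text
time: 9.18
position: [0.4654, 0.261, 0.0732]
tool_rot: [3.089, -0.569, 0.001]
ft_force: [-2.8, -1.7, 5.6]
grip_width: 0.374
grip_force: 20.0
```

```bash
python3 -m inch '[[0,0,0,0,0,0],[0,0,0,0,0,0],[0,0,0,0,0,0],[0,0,0,0,0,0]]' 60
python3 -m inch '[[0,0,15,0,0,0],[0,0,50,0,0,0],[0,0,100,0,0,0],[0,-10,140,0,0,8],[10,-60,180,0,0,16],[20,-110,200,0,0,24],[20,-150,220,0,0,32],[20,-150,220,0,0,40],[20,-150,220,0,0,40],[20,-150,220,0,0,40]]'
python3 - <<'E'
from meas import *
p,d,m,T=snap('wrist','w2')
P=cloud(d,m,T)
r=(abs(P[...,0]-.4666)<.045)&(abs(P[...,1]-.261)<.045)&(d>0)
hi=r&(P[...,2]>.09)&(P[...,2]<.115);lo=r&(abs(P[...,2]-.026)<.003)
print(hi.sum(),lo.sum())
if hi.sum()>50: print("top",rect(hi,m,T,.102),np.median(P[hi],0))
if lo.sum()>50: print("foot z",np.median(P[lo],0))
p,d,m,T=snap('top','t2');P=cloud(d,m,T)
r=(abs(P[...,0]-.4666)<.045)&(abs(P[...,1]-.261)<.045)&(P[...,2]>.09)&(P[...,2]<.13)
print(r.sum(),np.median(P[r],0)if r.sum() else'',P[r][:,2].max() if r.sum() else'')
s=ctrl.get_state();print(s['position'],s['tool_rot'],s['joint_positions'],s['time'])
E
```

```text
time: 9.68
position: [0.4653, 0.2611, 0.072]
tool_rot: [-3.09, 0.57, 0.0]
ft_force: [-0.9, -0.1, 0.2]
grip_width: 0.672
grip_force: 0.0
time: 10.92
position: [0.4849, 0.1119, 0.2923]
tool_rot: [3.098, 0.521, 0.0]
ft_force: [0.5, 0.2, -0.1]
grip_width: 0.687
grip_force: 0.0
1046 1460
top ('ctr 467.4 256.6', 'edges [(np.float32(109.0), np.float32(32.3)), (np.float32(19.0), np.float32(30.9))]', 'circ 467.7 256.6 r16.5') [0.4672 0.2575 0.0994]
foot z [0.4697 0.2474 0.0266]
105 [0.4627 0.2609 0.0971] 0.10673838728821039
[0.4849 0.1118 0.292 ] [-3.0979 -0.5218  0.0006] [ 0.3495 -0.0049 -0.6213  1.7128 -0.003   1.4331 -1.5084] 11.025
```

```bash
python3 -m inch '[[20,-50,0,0,0,-6],[40,-100,0,0,0,-12],[60,-150,0,0,0,-19.1],[80,-200,-20,0,0,-19.1],[95,-245,-40,0,0,-19.1],[109,-280,-70,0,0,-19.1],[109,-280,-110,0,0,-19.1],[109,-280,-150,0,0,-19.1],[109,-280,-150,0,0,-19.1],[109,-280,-150,0,0,-19.1],[109,-280,-150,0,0,-19.1]]' 60
```

```text
time: 12.4
position: [0.5957, -0.169, 0.1445]
tool_rot: [3.14, 0.001, 0.006]
ft_force: [0.6, 0.8, 0.4]
grip_width: 0.692
grip_force: 0.0
```

```bash
python3 -m inch '[[-1.8,0.7,-20,0,0,0],[-1.8,0.7,-40,0,0,0],[-1.8,0.7,-56,0,0,0],[-1.8,0.7,-68,0,0,0],[-1.8,0.7,-68,0,0,0],[-1.8,0.7,-68,0,0,0]]' 60
python3 -m inch '[[0,0,0,0,0,0],[0,0,0,0,0,0],[0,0,0,0,0,0],[0,0,0,0,0,0],[0,0,0,0,0,0],[0,0,0,0,0,0]]' 0 20
```

```text
time: 13.15
position: [0.5929, -0.1683, 0.0746]
tool_rot: [3.141, 0.0, 0.001]
ft_force: [-0.2, 0.7, -0.2]
grip_width: 0.687
grip_force: 0.0
time: 13.9
position: [0.5925, -0.1682, 0.0742]
tool_rot: [3.142, 0.001, 0.0]
ft_force: [-0.3, 0.5, 0.3]
grip_width: 0.356
grip_force: 20.0
```

```bash
python3 -m inch '[[0,0,15,0,0,0],[0,0,45,0,0,0],[0,0,80,0,0,0],[-3,10,115,0,0,0],[-25,55,120,0,0,-5],[-45,100,120,0,0,-10],[-65,150,120,0,0,-15],[-85,195,120,0,0,-20],[-105,240,120,0,0,-22.7],[-125,290,120,0,0,-22.7],[-145,330,120,0,0,-22.7],[-149.2,339.9,100,0,0,-22.7],[-149.2,339.9,60,0,0,-22.7],[-149.2,339.9,38,0,0,-22.7],[-149.2,339.9,38,0,0,-22.7],[-149.2,339.9,38,0,0,-22.7],[-149.2,339.9,38,0,0,-22.7]]'
python3 - <<'E'
from h import *
s=ctrl.get_state();print(s['position'],s['tool_rot'],2*np.degrees(np.arctan2(s['tool_rot'][1],s['tool_rot'][0])),s['joint_positions'][6])
E
```

```text
time: 16.02
position: [0.4442, 0.1719, 0.1135]
tool_rot: [-3.079, 0.618, -0.004]
ft_force: [0.2, -1.1, -1.5]
grip_width: 0.36
grip_force: 20.0
[0.4442 0.1719 0.1135] [-3.0793  0.618  -0.0037] 337.3034131798433 -2.442504610745007
```

```bash
python3 -m inch '[[-0.6,-0.2,-8,0,0,0],[-0.6,-0.2,-15,0,0,0],[-0.6,-0.2,-21,0,0,0],[-0.6,-0.2,-26,0,0,0],[-0.6,-0.2,-31,0,0,0],[-0.6,-0.2,-35,0,0,0],[-0.6,-0.2,-38,0,0,0],[-0.6,-0.2,-40,0,0,0],[-0.6,-0.2,-41,0,0,0],[-0.6,-0.2,-41,0,0,0],[-0.6,-0.2,-41,0,0,0]]'
```

```text
time: 17.4
position: [0.4427, 0.1716, 0.0721]
tool_rot: [3.08, -0.618, 0.0]
ft_force: [-2.5, 0.6, 5.0]
grip_width: 0.361
grip_force: 20.0
```

Seated. I release, go up, then to the round stamp at (526.7,-168).

```bash
python3 -m inch '[[0,0,0,0,0,0],[0,0,0,0,0,0],[0,0,0,0,0,0],[0,0,0,0,0,0]]' 60
python3 -m inch '[[0,0,15,0,0,0],[0,0,50,0,0,0],[0,0,100,0,0,0],[10,-40,130,0,0,6],[25,-90,130,0,0,12],[40,-140,130,0,0,18],[50,-190,130,0,0,22.7],[60,-240,130,0,0,22.7],[70,-290,130,0,0,22.7],[83,-339.6,130,0,0,22.7],[83,-339.6,100,0,0,22.7],[83,-339.6,70,0,0,22.7],[83,-339.6,70,0,0,22.7],[83,-339.6,70,0,0,22.7],[83,-339.6,70,0,0,22.7]]'
```

```text
time: 17.9
position: [0.4426, 0.1714, 0.071]
tool_rot: [3.08, -0.618, -0.0]
ft_force: [-0.2, -0.6, 0.1]
grip_width: 0.668
grip_force: 0.0
time: 19.77
position: [0.5267, -0.1683, 0.143]
tool_rot: [3.14, 0.001, 0.004]
ft_force: [-0.3, -0.6, 0.6]
grip_width: 0.692
grip_force: 0.0
```

```bash
python3 -m inch '[[0.7,0.3,-20,0,0,0],[0.7,0.3,-40,0,0,0],[0.7,0.3,-55,0,0,0],[0.7,0.3,-66.5,0,0,0],[0.7,0.3,-66.5,0,0,0],[0.7,0.3,-66.5,0,0,0]]' 60
python3 -m inch '[[0,0,0,0,0,0],[0,0,0,0,0,0],[0,0,0,0,0,0],[0,0,0,0,0,0],[0,0,0,0,0,0],[0,0,0,0,0,0]]' 0 20
```

```text
time: 20.52
position: [0.5268, -0.168, 0.0752]
tool_rot: [3.141, 0.0, 0.001]
ft_force: [-0.0, 0.7, 1.4]
grip_width: 0.692
grip_force: 0.0
time: 21.28
position: [0.5265, -0.1677, 0.0748]
tool_rot: [-3.142, -0.001, -0.0]
ft_force: [-0.1, 2.1, 2.4]
grip_width: 0.406
grip_force: 20.0
```

```bash
python3 -m inch '[[0,0,15,0,0,0],[0,0,45,0,0,0],[0,0,80,0,0,0],[0,10,115,0,0,0],[0,60,120,0,0,0],[0,110,120,0,0,0],[0,160,120,0,0,0],[0,210,120,0,0,0],[0,260,120,0,0,0],[-1,300,120,0,0,0],[-1,319.4,100,0,0,0],[-1,319.4,60,0,0,0],[-1,319.4,38,0,0,0],[-1,319.4,38,0,0,0],[-1,319.4,38,0,0,0],[-1,319.4,38,0,0,0]]'
```

```text
time: 23.28
position: [0.5264, 0.1517, 0.1142]
tool_rot: [-3.141, -0.0, -0.004]
ft_force: [0.5, 0.4, -1.4]
grip_width: 0.405
grip_force: 20.0
```

```bash
python3 -m inch '[[-0.6,0,-8,0,0,0],[-0.6,0,-15,0,0,0],[-0.6,0,-21,0,0,0],[-0.6,0,-26,0,0,0],[-0.6,0,-31,0,0,0],[-0.6,0,-35,0,0,0],[-0.6,0,-38,0,0,0],[-0.6,0,-40,0,0,0],[-0.6,0,-41,0,0,0],[-0.6,0,-41,0,0,0],[-0.6,0,-41,0,0,0]]'
```

```text
time: 24.65
position: [0.5249, 0.1517, 0.0727]
tool_rot: [3.141, 0.001, 0.001]
ft_force: [-2.8, -0.4, 5.1]
grip_width: 0.401
grip_force: 20.0
```

```bash
python3 -m inch '[[0,0,0,0,0,0],[0,0,0,0,0,0],[0,0,0,0,0,0],[0,0,0,0,0,0]]' 60
python3 -m inch '[[0,0,15,0,0,0],[0,0,50,0,0,0],[0,0,100,0,0,0],[-20,0,150,0,0,0],[-45,-40,200,0,0,0],[-45,-90,240,0,0,0],[-45,-110,240,0,0,0],[-45,-110,240,0,0,0],[-45,-110,240,0,0,0]]'
python3 - <<'E'
from meas import *
p,d,m,T=snap('wrist','w3');P=cloud(d,m,T)
for n,c,dz in(("rd",(.5255,.1517),0),("ob",(.4666,.2611),0),("sq",(.4446,.1712),0)):
    r=(abs(P[...,0]-c[0])<.035)&(abs(P[...,1]-c[1])<.035)&(d>0)
    hi=r&(P[...,2]>.097)&(P[...,2]<.115);lo=r&(P[...,2]>.018)&(abs(P[...,2]-.026)<.0035)
    print(n,hi.sum(),rect(hi,m,T,.102)[2] if hi.sum()>30 else'', "foot z",np.median(P[lo][:,2]) if lo.sum() else '')
# cover points
r=(P[...,1]<-.225)&(P[...,1]>-.36)&(abs(P[...,0]-.52)<.12)&(P[...,2]>.03)&(P[...,2]<.17)&(d>0)
C=P[r];print("cover",len(C),C.min(0),C.max(0))
for z in np.arange(.03,.15,.01):
    k=C[abs(C[:,2]-z)<.005]
    if len(k)>20: print("%.2f"%z,len(k),np.median(k[:,1]).round(4),np.percentile(k[:,0],[2,98]))
print(ctrl.get_state()['position'])
E
```

```text
time: 25.15
position: [0.5247, 0.1515, 0.0715]
tool_rot: [3.142, 0.0, -0.0]
ft_force: [-0.4, -0.5, 0.3]
grip_width: 0.676
grip_force: 0.0
time: 26.28
position: [0.4794, 0.043, 0.3116]
tool_rot: [-3.141, -0.003, 0.0]
ft_force: [-0.3, 0.3, -0.1]
grip_width: 0.695
grip_force: 0.0
rd 736 circ 525.2 149.2 r14.7 foot z 0.0266643525577529
ob 554 circ 465.9 256.9 r13.5 foot z 0.026624655406728592
sq 653 circ 445.8 168.4 r14.7 foot z 0.026667095872582924
cover 15397 [ 0.41   -0.2675  0.03  ] [ 0.6369 -0.225   0.1124]
0.03 1063 -0.236 [0.4161 0.6346]
0.04 2215 -0.2393 [0.4144 0.6347]
0.05 2378 -0.2437 [0.4161 0.6343]
0.06 2496 -0.2482 [0.4199 0.6345]
0.07 2625 -0.2525 [0.4197 0.6341]
0.08 2122 -0.2559 [0.416  0.5933]
0.09 1522 -0.2593 [0.4132 0.5427]
0.10 887 -0.2625 [0.4115 0.4933]
0.11 89 -0.2646 [0.4104 0.4512]
[0.4793 0.0433 0.3113]
```

View pics/w3.png

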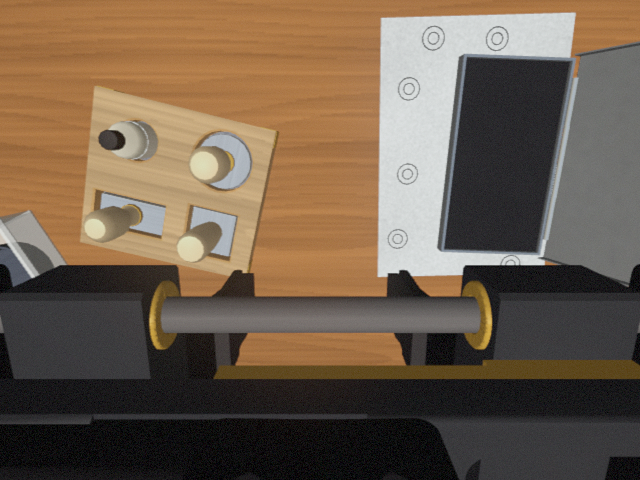

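All three stamps stand seated in their pockets: round (220,160), oblong (125,215) and square (213,232). Their foot tops are at 26.6 mm as expected. The cover leans about 21° past upright at the right, so I go behind it with the fingers shut.

```bash
python3 -m inch '[[2,-50,0,0,0,0],[4,-100,0,0,0,0],[6,-155,0,0,0,0],[8,-210,0,0,0,0],[10,-265,0,0,0,0],[11,-320,0,0,0,0],[11,-373,0,0,0,0],[11,-373,0,0,0,0],[11,-373,-60,0,0,0],[11,-373,-120,0,0,0],[11,-373,-170,0,0,0],[11,-373,-197,0,0,0],[11,-373,-197,0,0,0],[11,-373,-197,0,0,0]]' 0 20
python3 -c "
from math import *
for t in range(90,-1,-10):
  r=82+ (90-t)*18/90;t=radians(t)
  print(round(degrees(t)),'tcp y',round(-232+r*cos(t)-3*sin(t)-15,1),'z',round(18.5+r*sin(t)+3*cos(t)+14,1))"
```

```text
time: 28.08
position: [0.4922, -0.3307, 0.1159]
tool_rot: [3.141, 0.003, 0.003]
ft_force: [0.0, -0.5, 0.8]
grip_width: 0.007
grip_force: 0.0
90 tcp y -250.0 z 114.5
80 tcp y -235.4 z 115.7
70 tcp y -220.4 z 114.3
60 tcp y -205.6 z 110.2
50 tcp y -191.4 z 103.4
40 tcp y -178.5 z 93.9
30 tcp y -167.1 z 82.1
20 tcp y -157.8 z 68.2
10 tcp y -151.0 z 52.5
0 tcp y -147.0 z 35.5
```

```bash
python3 -m inch '[[0,15,0,0,0,0],[0,30,0,0,0,0],[0,40,0,0,0,0],[0,50,0,0,0,0],[0,60,0,0,0,0],[0,70,0,0,0,0],[0,80,0,0,0,0],[0,88,0,0,0,0],[0,95,0,0,0,0],[0,103,0,0,0,0],[0,110,-1,0,0,0],[0,110,-1,0,0,0]]'
```

```text
time: 29.58
position: [0.4904, -0.2203, 0.1132]
tool_rot: [-3.141, -0.002, 0.002]
ft_force: [0.8, 0.1, -0.7]
grip_width: 0.007
grip_force: 0.0
```

```bash
python3 -m inch '[[0,7,-2,0,0,0],[0,15,-4,0,0,0],[0,22,-7,0,0,0],[0,29,-11,0,0,0],[0,36,-15,0,0,0],[0,42,-20,0,0,0],[0,48,-26,0,0,0],[0,53,-32,0,0,0],[0,53,-32,0,0,0]]'
python3 - <<'E'
from h import *
p,d,m,T=snap('scene','s4')
cv2.imwrite('pics/v4.png',cv2.resize(p[200:400,90:370],None,fx=2.5,fy=2.5)[:,:,::-1])
E
```

```text
time: 30.7
position: [0.4901, -0.1674, 0.0808]
tool_rot: [-3.141, -0.002, 0.003]
ft_force: [0.6, -0.5, -0.3]
grip_width: 0.008
grip_force: 0.0
```

View pics/v4.png

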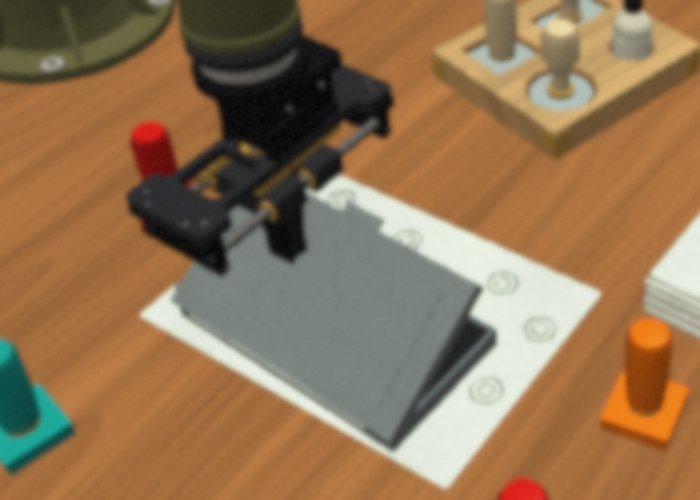

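The cover is about 30° from shut, with the finger resting on its outer face at (290,240). I keep following the arc.

```bash
python3 -m inch '[[0,5,-7,0,0,0],[0,9,-13,0,0,0],[0,13,-20,0,0,0],[0,16,-27,0,0,0],[0,18,-34,0,0,0],[0,20,-40,0,0,0],[0,20,-44,0,0,0],[0,20,-47,0,0,0],[0,20,-48,0,0,0],[0,20,-48,0,0,0],[0,20,-48,0,0,0]]'
```

```text
time: 32.12
position: [0.4907, -0.148, 0.0357]
tool_rot: [-3.141, -0.001, 0.002]
ft_force: [-5.6, 2.6, 17.5]
grip_width: 0.004
grip_force: 8.9
```

```bash
python3 -m inch '[[0,0,15,0,0,0],[0,0,60,0,0,0],[0,0,120,0,0,0],[-10,40,180,0,0,0],[-30,90,230,0,0,0],[-30,120,250,0,0,0],[-30,120,250,0,0,0],[-30,120,250,0,0,0]]'
python3 - <<'E'
from meas import *
p,d,m,T=snap('wrist','w5');P=cloud(d,m,T)
r=(abs(P[...,0]-.523)<.1)&(abs(P[...,1]+.168)<.05)&(d>0)&(P[...,2]<.1)
C=P[r];A=np.c_[C[:,:2],np.ones(len(C))];print("cover plane",len(C),np.linalg.lstsq(A,C[:,2],rcond=None)[0],np.percentile(C[:,2],[2,50,98]))
for n,c in(("rd",(.5255,.1517)),("ob",(.4666,.2611)),("sq",(.4446,.1712))):
    r=(abs(P[...,0]-c[0])<.035)&(abs(P[...,1]-c[1])<.035)&(d>0); lo=r&(abs(P[...,2]-.026)<.0035)
    print(n,lo.sum(),np.median(P[lo][:,2]) if lo.any() else '')
s=ctrl.get_state();print(s['position'],s['time'])
p,d,m,T=snap('scene','s5');cv2.imwrite('pics/v5.png',cv2.resize(p[150:400,90:400],None,fx=2.3,fy=2.3)[:,:,::-1])
E
```

```text
time: 33.12
position: [0.4605, -0.0291, 0.2834]
tool_rot: [3.141, -0.0, -0.0]
ft_force: [-0.8, -1.5, -0.5]
grip_width: 0.002
grip_force: 0.0
cover plane 18816 [ 0.0001 -0.0011  0.0228] [0.0212 0.023  0.0248]
rd 1725 0.026617905190972124
ob 1327 0.026634009197754716
sq 1421 0.026602128044319495
[ 0.4603 -0.0296  0.2828] 33.175
```

View pics/v5.png

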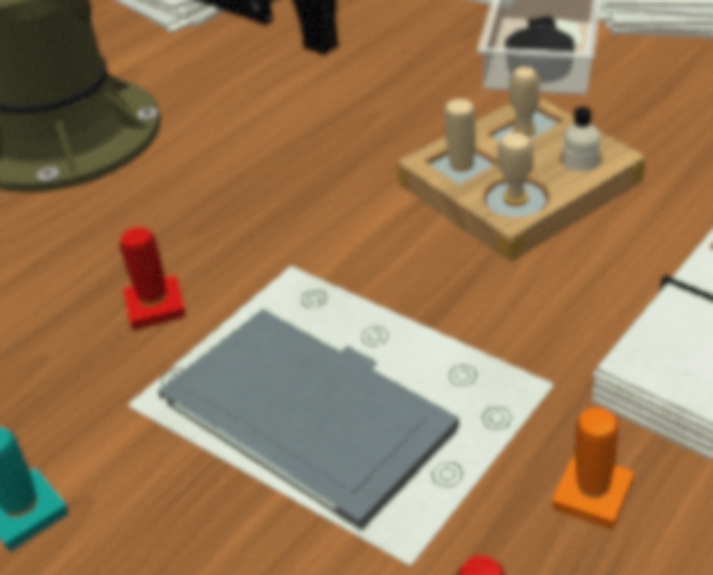

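The cover lies flat on the tin at (310,415), with a fitted slope of 0.001. All three stamps stand in the tray and the robot is clear.

```bash
python3 -c "
from bench import ctrl
print(ctrl.close_job())"
```

```text
the job is handed in; nothing more can be done
None
```

All three stamps stand fully down in their own pockets, the ink pad's cover is shut flat, and the job was handed in at about 33 s of the 72 s allowed; the hand-in call returned no verdict.

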